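# Make up two column-clamp kits

## Task

Make up the two kits from the stock lying in front of the trays. Each tray holds the fixed lower half of a split clamp: set on it its own cap, the one that just fills the gap between its shoulders, fully down and square, the two ends lined up. Into the tray with the large clamp also put the small screw-cap bottle, standing upright, and the round tin, lying flat, one in each end pocket; into the tray with the small clamp put the white reel, lying flat in either end pocket. Let everything go and leave it at rest.

Things in the scene. Friction and masses are not known exactly. Their poses are not given: they have to be found in the camera images.
- tray_large: Grey kit tray with the large clamp half in its middle, fixed in place, 130 (x) x 264 (y) mm; origin at the centre of its underside, z up. Floor 3 mm thick; rim, and two cross walls at y = +-42 mm, 10 mm high and 4 mm thick. Two end pockets: inside from x = -61 to 61 and y = 44 to 128 mm, and the same at -y (centres y = +-86 mm).
- seat_large (a point): Centre of the parting plane of the large clamp's aluminium lower half, 27 mm above the tray's underside, over its origin; axes as the tray's; the cap's origin belongs here. Half: 34 mm in x (bore along x), shoulders at its y ends rise 9 mm above this plane, 73 mm over all, 55 mm apart at the foot, upper 5 mm sloped as lead-in. Nothing stops the cap in x.
- tray_small: Grey kit tray with the small clamp half in its middle, fixed in place, 130 (x) x 264 (y) mm; origin at the centre of its underside, z up. Floor 3 mm thick; rim, and two cross walls at y = +-42 mm, 10 mm high and 4 mm thick. Two end pockets: inside from x = -61 to 61 and y = 44 to 128 mm, and the same at -y (centres y = +-86 mm).
- seat_small (a point): Centre of the parting plane of the small clamp's aluminium lower half, 23 mm above the tray's underside, over its origin; axes as the tray's; the cap's origin belongs here. Half: 28 mm in x (bore along x), shoulders at its y ends rise 9 mm above this plane, 57 mm over all, 39 mm apart at the foot, upper 5 mm sloped as lead-in. Nothing stops the cap in x.
- cap_large: Loose aluminium cap of the large clamp, the bigger one, a bridge with a bore along x beneath: 28 (x) x 52 (y) x 32 mm high, two dark screw heads 2.6 mm proud on top. Origin at the centre of its underside, z up; the same either way round. Starts standing on its feet on the worktop; can be gripped across x.
- cap_small: Loose aluminium cap of the small clamp, the smaller one, a bridge with a bore along x beneath: 22 (x) x 36 (y) x 26 mm high, two dark screw heads 2.6 mm proud on top. Origin at the centre of its underside, z up; the same either way round. Starts standing on its feet on the worktop; can be gripped across x.
- bottle: Small translucent laboratory bottle with a blue screw cap, standing in the stock (the bigger bottles at the back stay there); body 42 mm across, 85 mm high, the straight body reaches to about 60 mm; origin at the centre of its underside, z up. About 0.13 kg.
- tin: Round white lidded tin lying flat, 64 mm across, 25 mm high (lid fixed); origin at the centre of its underside, z up.
- reel: White reel of sealing tape lying flat, 48 mm across, 14 mm high, with a hole in the middle; origin at the centre of its underside, z up.
Mind the look-alikes: they are no part of the job. What is shaped like the reel but pink or red is not meant.

How it is judged:
By the outcome, as a careful person would: the job done as asked, in the order asked, and still so for the second after the job is handed in, with the robot touching nothing.
It also fails if it takes over 112 s, if anything falls off the work surface, if the arm or the gripper's body presses on something with over 40 N, if the wrist force passes 120 N, or if a joint passes its speed limit or range.

## Robot

A 6-joint arm with a two-finger parallel gripper is mounted at the origin on a cart in front of the work surface, level with it; the furniture and walls round the work are solid. World frame = base frame: x ahead of the robot, y to its left, z up, the work surface at z = 0. Lengths are in m, angles in degrees, forces in N, time in s.
With the tool pointing down it reaches from about 0.425 to 1.125 m from the base axis. Payload 14.9 kg.
Tool frame: the origin (TCP) lies at the very end of the fingers, on their centre line; the grasp point (between the pads) lies 19 mm behind it; z points along the fingers, y is the line along which they close (so a half turn about z gives the same grasp; the last joint's range is limited). The gripper opens to 91 mm and grips with 3 to 60 N. Pads are 32 mm wide; open, the fingers measure 118 mm over their backs; the gripper's body (76 mm by 178 mm) begins 60 mm behind the grasp point.
Start: joints at [-78.169, 21.709, 99.362, -0, 58.929, -1.908], TCP at [0.166, -0.68, 0.189] pointing down, gripper open.
Joint ranges: [-158.91, 158.91], [-42.39, 125.64], [0.06, 152.35], [-60.88, 240.88], [17.5, 164.5], [-176.32, 176.32]. Speed limits (degrees/s): [108.29, 108.29, 136.94, 180, 180, 180].

## Interface

Orientations are given as [roll, pitch, yaw] about the fixed x, y, z axes, in that order (R = Rz(yaw) Ry(pitch) Rx(roll)).
In Python, from workcell import monitor, eyes, manip gives the robot as it stands.
- The arm moves only by the tool move_arm, never from a script. Its argument "motion" is a list of rows, each a list of 2 entries, a list of its own where there are three numbers: the shift along the tool's x, y, z in mm, then the turn about the tool's z in rad. In form: [[[dx, dy, dz], yaw], ...]. A call has 1 to 12 rows; each row shifts and turns the commanded pose from where the row before left it, along the tool's axes as they then stand; what a row does not reach is not made up. A row lasts 1/10 s, in which the tool goes at most 50 mm and 8.59 degrees, less where a joint would pass 70% of its speed; a pose out of reach is approached as far as the arm can. A call is refused whole if a number of a shift passes 50 or a number of a turn 0.15, either way. A call with a gripper value outside its range is refused whole. "fingers" is the opening, from 0 (shut) to 1 (fully open), set as the call begins (left out, the last holds). The fingers move at their own pace and stop on an object; the grip force is fixed at half the most. Time passes only in rows, so rows that do not move let the fingers close. It gives the time, the measured TCP pose, the force, the opening and the grip force at its end, in the units of the state.
- monitor.state(): the state, without advancing time (a new reading comes with each control period).
- eyes.snapshot(name): name is "scene" or "side" or "wrist"; returns a dict with "color" (480x640x3 uint8, red, green, blue), "vertical_fov" (degrees; the focal length in pixels is half the picture's height over the tangent of half this angle, whatever the lens; pixels are square), "cx", "cy" (the principal point, pixels), "origin" and "rotation" of the camera in the world. Camera axes: x right, y up, looking along -z (the intrinsics and any distortion apply to the point x, -y, -z); pixel columns grow to the right and rows downward; lengths in m; the calibration is good to about 2 mm. A picture is of the moment at which its call begins. There is no depth.
- manip.hand_in(): hands the job in; it is judged then, once.
The state is a dict: "t": time; "qpos": joint angles; "joint_vel": joint speeds; "tau": joint torques, N m; "eef_pos": TCP position; "ee_rot": TCP orientation; "contact_force": force on the tool from outside, world axes, zero at the start; "ft_torque": the same for the moment, N m; "finger_gap": finger opening in m; "grip_force": force on a finger pad.
Only numpy, scipy, OpenCV 4.12 (cv2) and the standard library are available. Lean on these libraries where they do the work, as an engineer would, in place of code of your own. Each camera call takes 0.05 s, during which the arm holds its last target. There are 200 camera calls.

## Working session

There is one attempt and no reset: what is moved stays moved. The work goes in short steps, Python scripts to look and compute and a tool call to move; the robot and the scene stay as the last step left them, time stands still between calls to the robot, and variables do not carry over. Pictures are saved under pics/ and viewed, at most 14 in all, crops included, and the job is handed in when it is done.

Besides the shell and the picture viewer there is one more tool, called after "Call:" as name([rows], argument=value, ...), one row to a line, values as JSON. move_arm: Moves the arm, as the interface text tells. Its arguments: {"type":"object","properties":{"motion":{"type":"array","items":{"type":"array"}},"fingers":{"type":"number"}},"required":["motion"]}

```bash
mkdir -p pics; ls; cat > h.py <<'E'
import numpy as np, cv2
from workcell import monitor, eyes, manip
def snap(n,f):
    s=eyes.snapshot(n); cv2.imwrite(f'pics/{f}.png',cv2.cvtColor(s['color'],cv2.COLOR_RGB2BGR)); 
    np.save(f'pics/{f}.npy',s,allow_pickle=True); return s
def load(f): return np.load(f'pics/{f}.npy',allow_pickle=True).item()
def ray(s,u,v):
    f=240/np.tan(np.radians(s['vertical_fov'])/2)
    d=np.array([(u-s['cx'])/f,-(v-s['cy'])/f,-1.]); 
    return np.array(s['origin']),np.array(s['rotation'])@d
def onz(s,u,v,z):
    o,d=ray(s,u,v); return o+d*(z-o[2])/d[2]
def two(s1,p1,s2,p2):
    o1,d1=ray(s1,*p1);o2,d2=ray(s2,*p2)
    d1/=np.linalg.norm(d1);d2/=np.linalg.norm(d2)
    t=np.linalg.lstsq(np.c_[d1,-d2],o2-o1,rcond=None)[0]
    a,b=o1+t[0]*d1,o2+t[1]*d2; return (a+b)/2,np.linalg.norm(a-b)
E
python3 - <<'E'
from h import *
for n in('scene','side','wrist'):
    s=snap(n,n+'0'); print(n,{k:(np.round(v,4).tolist() if not np.isscalar(v) else v) for k,v in s.items() if k!='color'})
print(monitor.state())
E
```

```text
pics
scene {'vertical_fov': 53.2525080442608, 'cx': 325.9058000337869, 'cy': 246.2646838806225, 'origin': [-0.1339, 0.3829, 0.6587], 'rotation': [49.5697, -0.0918, -123.2027]}
side {'vertical_fov': 55.178371862244795, 'cx': 312.2825479853975, 'cy': 241.9904634924891, 'origin': [0.3405, -0.7821, 0.5334], 'rotation': [58.1792, 0.5467, -9.6467]}
wrist {'vertical_fov': 67.61729019463802, 'cx': 327.72311845318666, 'cy': 238.6027048054293, 'origin': [0.2456, -0.6606, 0.3846], 'rotation': [-16.7515, 0.0751, -76.3083]}
{'t': 0.15, 'qpos': array([-7.81677911e+01,  2.17318846e+01,  9.93861238e+01, -1.53091813e-03,
        5.89293884e+01, -1.90781748e+00]), 'joint_vel': array([-0.06825981, -0.07004258, -0.14896472, -0.00606333,  0.00582593,
       -0.22199608]), 'tau': array([ 4.16568937e-04, -7.64110422e+01, -4.34657300e+01,  6.51075435e-02,
        4.10028489e-02, -4.15803311e-05]), 'eef_pos': array([ 0.16618813, -0.67966961,  0.18865119]), 'ee_rot': array([-1.79952586e+02, -2.68011295e-04,  1.37408169e+01]), 'contact_force': array([ 0.45747722, -0.11593039,  0.23225918]), 'ft_torque': array([ 0.01171903, -0.04466438,  0.03660171]), 'grip_force': 0.0, 'finger_gap': 0.09149127621818769}
```

```bash
sed -i "s/np.array(s\['rotation'\])@d/Rotation.from_euler('xyz',s['rotation'],degrees=True).apply(d)/; 1a from scipy.spatial.transform import Rotation" h.py; python3 -c "
from h import *
print(load('scene0').keys())"
```

```text
dict_keys(['color', 'vertical_fov', 'cx', 'cy', 'origin', 'rotation'])
```

View pics/scene0.png

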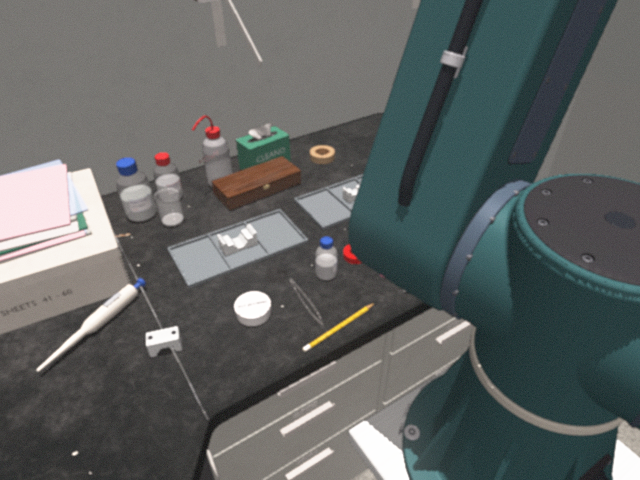

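View pics/side0.png

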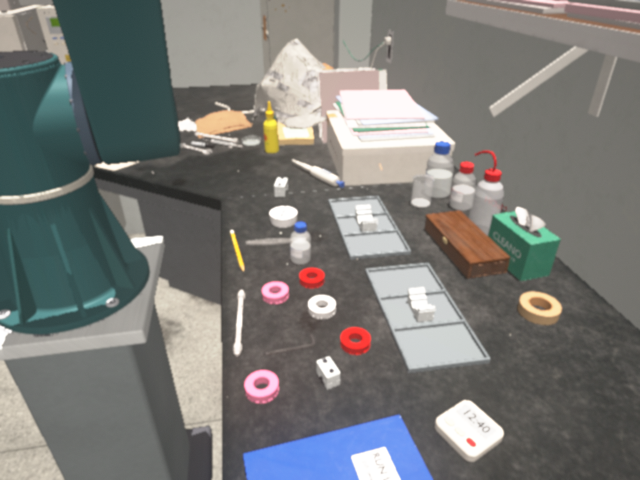

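```bash
python3 - <<'E'
from h import *
s=load('side0');c=load('scene0')
for n,u,v,z in [('capA',281,187,.03),('capB',328,372,.03),('reel',322,306,.014),('red',311,277,.014),('red2',355,340,.014),('tin',284,217,.025),('bottlecap',300,228,.085),('clampA',365,218,.04),('clampB',421,303,.04),
 ('tA1',330,198,.01),('tA2',381,196,.01),('tA3',408,251,.01),('tA4',351,254,.01),('tB1',366,266,.01),('tB2',431,264,.01),('tB3',484,355,.01),('tB4',409,365,.01)]:
    print(n,np.round(onz(s,u,v,z),3))
print('two views')
for n,p,q,z in [('cap',(281,182),(163,333),.03),('tin',(284,213),(253,303),.025),('bot',(300,226),(326,241),.085),('clampA',(365,210),(238,232),0)]:
    print(n,np.round(onz(c,*q,z),3),two(s,p,c,q))
E
```

```text
capA [0.437 0.298 0.03 ]
capB [ 0.435 -0.332  0.03 ]
reel [ 0.457 -0.169  0.014]
red [ 0.452 -0.081  0.014]
red2 [ 0.493 -0.261  0.014]
tin [0.427 0.146 0.025]
bottlecap [ 0.443 -0.014  0.085]
clampA [0.601 0.081 0.04 ]
clampB [ 0.615 -0.221  0.04 ]
tA1 [0.557 0.252 0.01 ]
tA2 [0.688 0.239 0.01 ]
tA3 [ 0.667 -0.021  0.01 ]
tA4 [ 0.548 -0.011  0.01 ]
tB1 [ 0.567 -0.059  0.01 ]
tB2 [ 0.696 -0.075  0.01 ]
tB3 [ 0.682 -0.323  0.01 ]
tB4 [ 0.561 -0.323  0.01 ]
two views
cap [0.445 0.328 0.03 ] (array([0.44163952, 0.32784099, 0.0316196 ]), np.float64(0.002502732354360643))
tin [0.428 0.17  0.025] (array([0.42992414, 0.16924967, 0.02295599]), np.float64(0.00011109370526980531))
bot [0.442 0.005 0.085] (array([0.44517528, 0.00217881, 0.08077376]), np.float64(0.0011960997438684666))
clampA [0.658 0.094 0.   ] (array([0.60905305, 0.11235359, 0.04213168]), np.float64(0.0016400961528743431))
```

Call:
move_arm([
  [[0,0,-16],-0.148],
  [[0,0,-16],-0.148],
  [[0,0,-16],-0.148],
  [[0,0,-16],-0.148],
  [[0,0,-16],-0.148],
  [[0,0,-16],-0.148],
  [[0,0,-16],-0.148],
  [[0,0,-16],-0.148],
  [[0,0,-16],-0.148],
], fingers=1)

```text
t: 1.05
eef_pos: [0.1662, -0.6798, 0.3335]
ee_rot: [-180.0, -0.0, 90.4]
contact_force: [0.5, -0.2, 0.2]
finger_gap: 0.0913
grip_force: 0.0
```

Call:
move_arm([
  [[40,27,0],0],
  [[40,27,0],0],
  [[40,27,0],0],
  [[40,27,0],0],
  [[40,27,0],0],
  [[40,27,0],0],
  [[40,27,0],0],
  [[40,27,0],0],
  [[40,27,0],0],
  [[40,27,0],0],
  [[40,27,0],0],
  [[40,27,0],0],
])

```text
t: 2.25
eef_pos: [0.4904, -0.1977, 0.3332]
ee_rot: [180.0, 0.0, 90.1]
contact_force: [0.9, -1.5, 1.0]
finger_gap: 0.0909
grip_force: 0.0
```

```bash
python3 - <<'E'
from h import *
snap('wrist','w1'); s=monitor.state(); print(s['t'],s['eef_pos'],s['ee_rot'],s['qpos'],s['joint_vel'])
E
```

```text
2.3 [ 0.49316857 -0.19341444  0.33315431] [ 1.79937827e+02 -8.34881488e-02  9.01759593e+01] [-2.39917540e+01 -2.69886466e+00  1.12298127e+02  1.07889620e-01
  7.03782274e+01 -2.42038784e+01] [-5.68519593 -0.41642991  0.61382328 -0.64961465  0.19232334 -9.16914014]
```

Call:
move_arm([
  [[45,0,0],0],
  [[45,0,0],0],
  [[45,0,0],0],
  [[45,0,0],0],
  [[45,0,0],0],
  [[45,0,0],0],
  [[45,0,0],0],
  [[45,0,0],0],
  [[0,0,0],0],
])

```text
t: 3.2
eef_pos: [0.4889, 0.1642, 0.333]
ee_rot: [-180.0, -0.0, 90.3]
contact_force: [-0.2, -0.0, -1.1]
finger_gap: 0.0909
grip_force: 0.0
```

```bash
python3 - <<'E'
from h import *
snap('wrist','w2'); s=monitor.state(); print(s['t'],s['eef_pos'],s['ee_rot'],s['qpos'],s['joint_vel'])
E
```

```text
3.25 [0.48896511 0.16224012 0.33285408] [-1.79967485e+02  3.85735752e-03  9.02638108e+01] [ 1.57609633e+01 -4.21244715e+00  1.13752135e+02  5.27331303e-03
  7.04926759e+01  1.54953913e+01] [-3.30813099 -0.67299338  0.82407639 -0.47868732  0.28794002 -1.63910063]
```

View pics/w1.png

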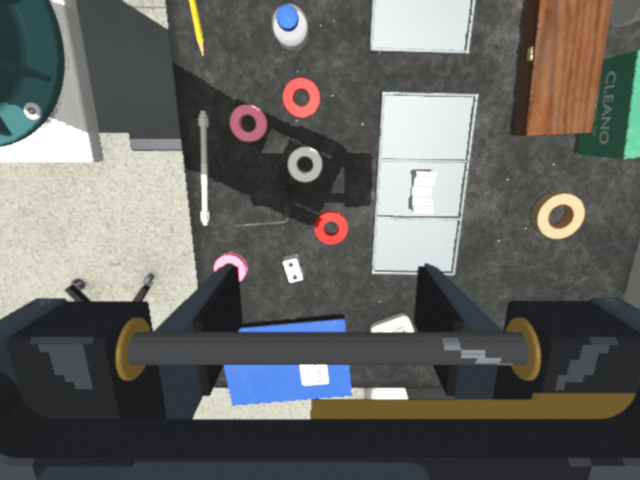

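View pics/w2.png

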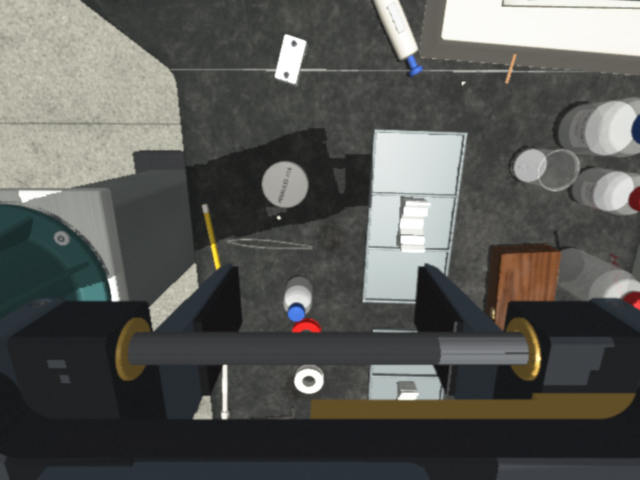

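```bash
cat >> h.py <<'E'
def blob(s,box,lo=140,mask=None,sat=60):
    x0,y0,x1,y1=box; im=s['color'][y0:y1,x0:x1]; hsv=cv2.cvtColor(im,cv2.COLOR_RGB2HSV)
    m=((hsv[...,2]>lo)&(hsv[...,1]<sat)).astype(np.uint8) if mask is None else mask(hsv).astype(np.uint8)
    m=cv2.morphologyEx(m,cv2.MORPH_CLOSE,np.ones((7,7)))
    cs,_=cv2.findContours(m,cv2.RETR_EXTERNAL,cv2.CHAIN_APPROX_NONE)
    c=max(cs,key=cv2.contourArea); return c+np.array([x0,y0])
def quad(c):
    h=cv2.convexHull(c)
    for e in np.arange(2,30):
        q=cv2.approxPolyDP(h,e,True)
        if len(q)==4: return q[:,0]
E
python3 - <<'E'
from h import *
a=load('w1');b=load('w2')
for n,s,box,lo in [('A',b,(350,115,480,315),110),('B',a,(360,80,490,285),110),('A2',a,(360,0,485,60),110)]:
    c=blob(s,box,lo); q=quad(c); print(n,cv2.contourArea(c),q.tolist())
    if len(q)==4 and n!='A2':
        P=np.array([onz(s,u+.5,v+.5,.005) for u,v in q]); print(np.round(P,4).tolist()); print('c',P.mean(0),[round(np.linalg.norm(P[i]-P[i-1]),4) for i in range(4)])
        i=np.argmax(np.linalg.norm(P-np.roll(P,1,0),axis=1))
        for j in(i,(i+2)%4):
            d=P[j]-P[j-1]; print('yaw',np.degrees(np.arctan2(d[1],d[0]))%180-90)
for n,s,box,lo in [('capL',b,(260,25,320,95),170),('capS',a,(275,250,310,290),170),('tin',b,(255,150,315,215),110),('reel',a,(283,140,328,188),90)]:
    c=blob(s,box,lo); r=cv2.minAreaRect(c); print(n,r, cv2.minEnclosingCircle(c))
    for z in (.012,.025,.032): print(np.round(onz(s,*r[0],z),4))
    q=cv2.boxPoints(r); P=np.array([onz(s,*p,.03) for p in q]); print([round(np.linalg.norm(P[i]-P[i-1]),4) for i in range(4)],[round(np.degrees(np.arctan2(*(P[i]-P[i-1])[1::-1])),1) for i in range(4)])
E
```

```text
A 13853.5 [[466, 132], [447, 275], [363, 302], [374, 130]]
[[0.6827, 0.2446, 0.005], [0.6777, 0.0286, 0.005], [0.5469, -0.0188, 0.005], [0.5536, 0.2468, 0.005]]
c [0.61524891 0.12529955 0.005     ] [np.float64(0.1291), np.float64(0.216), np.float64(0.1391), np.float64(0.2657)]
yaw -1.4444309072495116
yaw -1.3321989333128812
B 16381.5 [[382, 91], [489, 118], [453, 275], [371, 273]]
[[0.5646, -0.0649, 0.005], [0.7146, -0.0997, 0.005], [0.6884, -0.3344, 0.005], [0.5591, -0.3311, 0.005]]
c [ 0.63167777 -0.2075226   0.005     ] [np.float64(0.2662), np.float64(0.154), np.float64(0.2362), np.float64(0.1294)]
yaw -1.1952691675312792
yaw -6.367512772757522
A2 5245.0 [[475, 0], [469, 53], [370, 49], [372, 0]]
capL ((291.18414306640625, 59.0616455078125), (25.9002685546875, 45.96190643310547), 14.420774459838867) ((290.5, 58.5), 24.909936904907227)
[0.44   0.3359 0.012 ]
[0.4412 0.3336 0.025 ]
[0.4418 0.3324 0.032 ]
[np.float64(0.0329), np.float64(0.0534), np.float64(0.0318), np.float64(0.0536)] [np.float64(166.8), np.float64(72.3), np.float64(-12.8), np.float64(-106.6)]
capS ((292.700012207031
[... 441 characters left out ...]
7725677490234), 45.0) ((284.59552001953125, 184.19100952148438), 23.09681510925293)
[0.4266 0.1721 0.012 ]
[0.4281 0.1739 0.025 ]
[0.429  0.1749 0.032 ]
[np.float64(0.0626), np.float64(0.0622), np.float64(0.0611), np.float64(0.0638)] [np.float64(133.5), np.float64(43.5), np.float64(-45.0), np.float64(-135.1)]
reel ((304.5, 163.99996948242188), (35.329872131347656, 34.882659912109375), 63.43495178222656) ((305.1428527832031, 163.85714721679688), 18.26906967163086)
[ 0.4572 -0.1612  0.012 ]
[ 0.458 -0.16   0.025]
[ 0.4585 -0.1594  0.032 ]
[np.float64(0.0476), np.float64(0.0474), np.float64(0.0471), np.float64(0.0485)] [np.float64(115.4), np.float64(25.6), np.float64(-63.2), np.float64(-153.7)]
```

Call:
move_arm([
  [[28,-8,39],0],
  [[28,-8,39],0],
  [[28,-8,39],0],
  [[28,-8,39],0],
  [[28,-8,39],0],
  [[30,-8,38],0],
  [[0,0,0],0.15],
  [[0,0,0],0.15],
  [[0,0,0],0],
  [[0,0,0],0],
])

```text
t: 4.25
eef_pos: [0.4417, 0.3296, 0.1003]
ee_rot: [180.0, -0.0, 73.1]
contact_force: [1.4, -0.4, 0.8]
finger_gap: 0.0912
grip_force: 0.0
```

```bash
python3 - <<'E'
from h import *
s=snap('wrist','w3'); t=monitor.state(); print(t['t'],t['eef_pos'],t['ee_rot'],s['origin'],s['rotation'])
E
```

```text
4.3 [0.44166962 0.32970057 0.10039054] [ 1.79984873e+02 -1.39994877e-02  7.30661775e+01] [0.46532262 0.40762316 0.2963197 ] [-1.67271904e+01  1.06493313e-02 -1.69672633e+01]
```

View pics/w3.png

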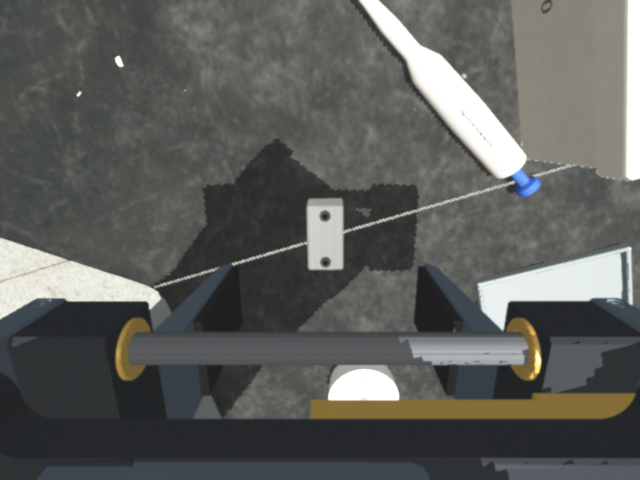

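```bash
cat >> h.py <<'E'
def screws(s,box,lo=100):
    c=blob(s,box,lo); x0,y0,w,h=cv2.boundingRect(c); m=np.zeros(s['color'].shape[:2],np.uint8); cv2.drawContours(m,[cv2.convexHull(c)],-1,1,-1)
    m=cv2.erode(m,np.ones((3,3))); g=cv2.cvtColor(s['color'],cv2.COLOR_RGB2GRAY); k=((g<np.median(g[m>0])-40)&(m>0)).astype(np.uint8)
    n,l,st,ce=cv2.connectedComponentsWithStats(k); i=1+np.argsort(-st[1:,4])[:2]; return ce[i][np.argsort(ce[i][:,1])],st[i,4],cv2.boundingRect(c)
E
python3 - <<'E'
from h import *
a=load('w3');b=load('w2')
p,n,bb=screws(a,(295,190,355,280));q,m,bc=screws(b,(260,25,320,95));print(p,n,bb,q,m,bc)
for i in(0,1): print(two(a,p[i],b,q[i]),onz(a,*p[i],.0346))
P=[onz(a,*x,.0346) for x in p]; print('mid',np.mean(P,0),np.linalg.norm(P[0]-P[1]),'yaw y-axis',np.degrees(np.arctan2(*(P[0]-P[1])[1::-1])))
c=blob(a,(295,190,355,280),100);print(quad(c).tolist(),[np.round(onz(a,*x,.032),4).tolist() for x in quad(c)])
E
```

```text
[[338.48674242 221.1875    ]
 [303.33810888 239.27507163]] [528 349] (295, 198, 60, 73) [[272.87748344  60.70860927]
 [306.54694836  65.77464789]] [426 302] (260, 34, 60, 52)
(array([0.43561398, 0.3357298 , 0.02333609]), np.float64(0.03687828040785404)) [0.45404825 0.34311754 0.0346    ]
(array([0.44181549, 0.33064327, 0.02453409]), np.float64(0.03869011224570492)) [0.42437076 0.33732208 0.0346    ]
mid [0.43920951 0.34021981 0.0346    ] 0.03023806662813754 yaw y-axis 11.049734765405665
[[341, 198], [343, 267], [309, 269], [308, 199]] [[0.4608, 0.359, 0.032], [0.4468, 0.3058, 0.032], [0.4206, 0.312, 0.032], [0.437, 0.3654, 0.032]]
```

```bash
python3 - <<'E'
from h import *
a=load('w3');b=load('w2')
p,n,bb=screws(a,(295,190,355,280),150);q,m,bc=screws(b,(260,25,320,95),170);print(p,n,bb,q,m,bc)
for i in(0,1): print(two(a,p[i],b,q[i]),onz(a,*p[i],.0346))
P=[onz(a,*x,.0346) for x in p]; print('mid',np.mean(P,0),np.linalg.norm(P[0]-P[1]),'yaw y-axis',np.degrees(np.arctan2(*(P[0]-P[1])[1::-1])))
E
```

```text
[[346.03571429 233.26071429]
 [303.51111111 239.45079365]] [315 280] (295, 199, 60, 71) [[293.52941176  43.14705882]
 [300.6097561   64.34146341]] [41 34] (275, 34, 31, 50)
(array([0.45336141, 0.34245186, 0.07166077]), np.float64(0.009440942969659942)) [0.45685486 0.33240002 0.0346    ]
(array([0.43776426, 0.33120762, 0.02210323]), np.float64(0.030788159097505218)) [0.42445353 0.33715036 0.0346    ]
mid [0.44065419 0.33477519 0.0346    ] 0.03274770318585947 yaw y-axis -8.34068983203427
```

```bash
cat >> h.py <<'E'
def spot(s,u,v,r=8,th=95):
    g=cv2.cvtColor(s['color'],cv2.COLOR_RGB2GRAY)[v-r:v+r+1,u-r:u+r+1].astype(float)
    w=np.clip(np.percentile(g,70)-40-g,0,None); yy,xx=np.mgrid[-r:r+1,-r:r+1]; return np.array([u+(w*xx).sum()/w.sum(),v+(w*yy).sum()/w.sum()])
E
python3 - <<'E'
from h import *
a=load('w3');b=load('w2')
p=[spot(a,325,216),spot(a,326,262,7)];q=[spot(b,293,43,5),spot(b,288,75,5)];print(p,q)
for i in(0,1): print(two(a,p[i],b,q[i]),onz(a,*p[i],.0346))
P=[onz(a,*x,.0346) for x in p]; print('mid',np.mean(P,0),np.linalg.norm(P[0]-P[1]),'yaw y-axis',np.degrees(np.arctan2(*(P[0]-P[1])[1::-1])))
E
```

```text
[array([324.61136067, 215.65599189]), array([325.0874036 , 261.87164892])] [array([293.59212313,  43.01448619]), array([285.81373972,  74.55104015])]
(array([0.44536463, 0.35009258, 0.03395339]), np.float64(0.00017355790124368406)) [0.44532702 0.35023072 0.0346    ]
(array([0.43463993, 0.31431685, 0.03286731]), np.float64(1.1802586609661374e-05)) [0.43484763 0.31493065 0.0346    ]
mid [0.44008732 0.33258068 0.0346    ] 0.0368227217241483 yaw y-axis 73.46562491932451
```

Call:
move_arm([
  [[2.2,-2.4,0],-0.007],
  [[0,0,30],0],
  [[0,0,32],0],
  [[0,0,20],0],
  [[0,0,10.4],0],
  [[0,0,0],0],
])

```text
t: 4.9
eef_pos: [0.4391, 0.3327, 0.0069]
ee_rot: [-179.9, 0.1, 73.3]
contact_force: [-0.4, 0.7, 0.8]
finger_gap: 0.0917
grip_force: 0.0
```

Call:
move_arm([
  [[0,0,0],0],
  [[0,0,0],0],
  [[0,0,0],0],
  [[0,0,0],0],
  [[0,0,0],0],
  [[0,0,0],0],
  [[0,0,0],0],
  [[0,0,0],0],
], fingers=0)

```text
t: 5.7
eef_pos: [0.4396, 0.3331, 0.0077]
ee_rot: [-180.0, 0.0, 73.3]
contact_force: [-0.2, -0.0, -0.6]
finger_gap: 0.0303
grip_force: 0.0
```

Call:
move_arm([
  [[0,0,0],0],
  [[0,0,0],0],
  [[0,0,-30],0],
  [[0,0,-45],0],
  [[0,0,-37],-0.133],
  [[0,0,0],-0.134],
  [[-36,30,0],0],
  [[-36,30,0],0],
  [[-36,30,0],0],
  [[-36,30,0],0],
  [[-36,30,0],0],
  [[-36,31,0],0],
])

```text
t: 6.9
eef_pos: [0.616, 0.1109, 0.1198]
ee_rot: [-180.0, 0.0, 88.6]
contact_force: [0.2, 0.5, -0.1]
finger_gap: 0.0003
grip_force: 0.0
```

Call:
move_arm([
  [[0,0,0],0],
  [[0,0,0],0],
  [[0,0,0],0],
])

```text
t: 7.2
eef_pos: [0.6143, 0.1132, 0.1195]
ee_rot: [-180.0, -0.0, 88.6]
contact_force: [-0.6, -0.3, -0.5]
finger_gap: 0.0008
grip_force: 0.0
```

```bash
python3 - <<'E'
from h import *
s=snap('wrist','w4'); t=monitor.state(); print(t['t'],t['eef_pos'],t['ee_rot'],s['origin'],s['rotation'])
snap('side','s4')
E
```

```text
7.25 [0.61426401 0.11349516 0.11955227] [-1.79962448e+02  3.29517735e-03  8.86263789e+01] [0.61636499 0.19479158 0.31550098] [-16.727615     0.05905832  -1.45658054]
```

View pics/w4.png

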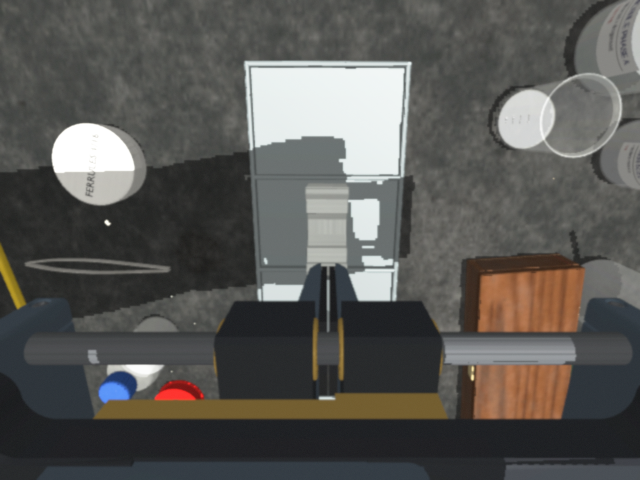

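```bash
python3 - <<'E'
from h import *
s=load('w4');b=load('w2')
im=cv2.cvtColor(s['color'],cv2.COLOR_RGB2BGR)
c1=cv2.resize(im[170:275,290:365],None,fx=5,fy=5,interpolation=cv2.INTER_NEAREST)
c2=cv2.resize(cv2.imread('pics/s4.png')[160:265,240:315],None,fx=5,fy=5,interpolation=cv2.INTER_NEAREST)
cv2.imwrite('pics/c4.png',np.hstack([c1,c2]))
g=cv2.cvtColor(s['color'],cv2.COLOR_RGB2GRAY)
for r in(186,188,190,200): print(r,g[r,298:356].tolist())
print(g[176:270,327].tolist())
E
```

```text
186 [111, 112, 112, 112, 111, 111, 113, 120, 133, 145, 150, 151, 151, 151, 151, 151, 151, 151, 150, 151, 151, 151, 151, 151, 151, 151, 151, 150, 150, 150, 149, 151, 150, 150, 146, 145, 145, 145, 145, 145, 145, 145, 146, 146, 144, 145, 145, 145, 142, 133, 123, 115, 112, 113, 112, 112, 111, 112]
188 [111, 112, 112, 112, 111, 111, 117, 134, 151, 158, 159, 160, 161, 159, 160, 160, 160, 159, 160, 160, 160, 160, 159, 160, 158, 159, 159, 159, 160, 159, 160, 159, 159, 157, 158, 157, 157, 157, 158, 161, 163, 163, 162, 162, 161, 161, 161, 162, 162, 158, 144, 123, 114, 113, 112, 110, 111, 112]
190 [112, 111, 112, 112, 112, 112, 120, 144, 170, 180, 181, 180, 181, 181, 181, 181, 180, 180, 181, 181, 181, 180, 181, 181, 181, 180, 181, 180, 181, 181, 181, 180, 181, 182, 180, 181, 180, 181, 180, 181, 182, 182, 180, 181, 182, 181, 181, 181, 181, 176, 153, 127, 114, 112, 113, 111, 111, 112]
200 [112, 112, 112, 111, 112, 112, 112, 125, 158, 178, 184, 184, 185, 185, 185, 186, 184, 185, 185, 185, 185, 185, 185, 184, 185, 185, 185, 184, 183, 181, 181, 181, 182, 181, 181, 181, 182, 182, 181, 182, 182, 182, 182, 181, 181, 181, 181, 181, 177, 174, 200, 215, 216, 217, 218, 217, 217, 218]
[106, 112, 105, 99, 106, 111, 114, 125, 134, 140, 150, 160, 159, 171, 181, 182, 179, 170, 159, 151, 149, 148, 154, 168, 181, 184, 184, 183, 185, 186, 187, 186, 185, 186, 186, 185, 178, 157, 149, 148, 148, 146, 151, 165, 177, 181, 181, 181, 181, 180, 180, 181, 180, 180, 181, 180, 181, 180, 177, 175, 175, 176, 175, 175, 175, 172, 172, 174, 173, 161, 145, 150, 172, 183, 183, 182, 184, 185, 188, 185, 182, 182, 183, 184, 182, 174, 152, 151, 164, 162, 134, 117, 115, 115]
```

View pics/c4.png

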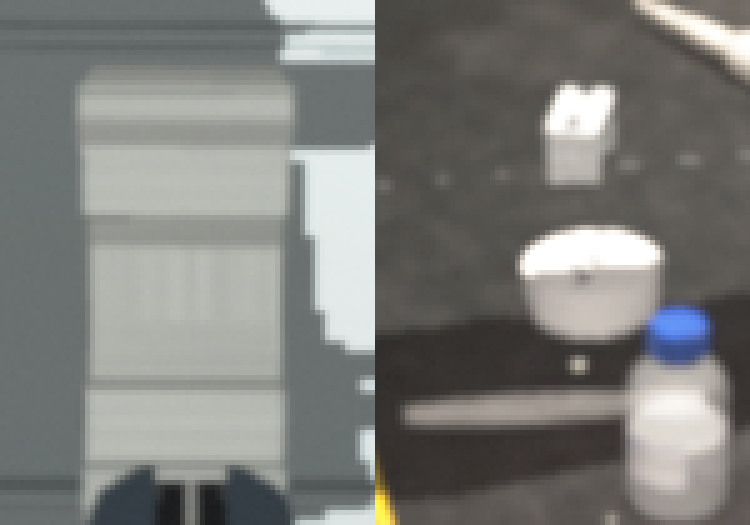

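```bash
python3 - <<'E'
from h import *
s=load('w4')
for n,u,v,z in [('boreU',327.4,213,.027),('boreL',327.2,247.5,.027),('footL',327.2,262,.027),('facetUl',306.6,206,.027),('facetUr',348.3,206,.027),('facetLl',307.2,255,.027),('facetLr',347.1,255,.027),('shL',305.6,190,.036),('shR',348.7,190,.036),('rim NW',246,63,.01),('rim NE',411,63,.01)]:
    print(n,np.round(onz(s,u,v,z),4))
E
```

```text
boreU [0.6142 0.1301 0.027 ]
boreL [0.6132 0.1003 0.027 ]
footL [0.6129 0.0872 0.027 ]
facetUl [0.5973 0.1364 0.027 ]
facetUr [0.6314 0.1355 0.027 ]
facetLl [0.596 0.094 0.027]
facetLr [0.63   0.0931 0.027 ]
shL [0.5976 0.151  0.036 ]
shR [0.6314 0.1501 0.036 ]
rim NW [0.5539 0.2469 0.01  ]
rim NE [0.6819 0.2436 0.01  ]
```

Call:
move_arm([
  [[36,-30,0],0],
  [[36,-30,0],0],
  [[36,-30,0],0],
  [[36,-30,0],0],
  [[36,-30,0],0],
  [[36,-31,0],0],
  [[0,0,0],0.134],
  [[0,0,0],0.133],
  [[0,0,0],0],
  [[0,0,37],0],
  [[0,0,45],0],
  [[0,0,30],0],
], fingers=0.55)

```text
t: 8.5
eef_pos: [0.4386, 0.3327, 0.0057]
ee_rot: [-180.0, 0.1, 73.6]
contact_force: [0.7, 0.4, -0.1]
finger_gap: 0.0502
grip_force: 0.0
```

Call:
move_arm([
  [[0,0,0],0],
  [[0,0,0],0],
  [[0,0,0],0],
  [[0,0,0],0],
  [[0,0,0],0],
  [[0,0,0],0],
  [[0,0,0],0],
], fingers=0)

```text
t: 9.2
eef_pos: [0.4397, 0.3332, 0.0081]
ee_rot: [180.0, -0.0, 73.3]
contact_force: [-0.4, 0.8, 1.1]
finger_gap: 0.0004
grip_force: 0.0
```

```bash
python3 - <<'E'
from h import *
s=snap('wrist','w5');snap('side','s5');snap('scene','c5')
L=[load('w5')['color'][150:350,220:440],load('s5')['color'][130:230,220:330],load('c5')['color'][280:380,110:220]]
cv2.imwrite('pics/m5.png',np.hstack([cv2.resize(x,(int(x.shape[1]*400/x.shape[0]),400)) for x in L[1:]])[...,::-1]); cv2.imwrite('pics/m5w.png',s['color'][...,::-1])
E
python3 -c "
import cv2,numpy as np
a=cv2.imread('pics/m5.png');b=cv2.resize(cv2.imread('pics/m5w.png')[100:400,180:480],(400,400));print(a.shape)
o=np.hstack([a,b]);cv2.imwrite('pics/m5.png',cv2.resize(o,(800,int(o.shape[0]*800/o.shape[1]))))"
```

```text
(400, 880, 3)
```

View pics/m5.png

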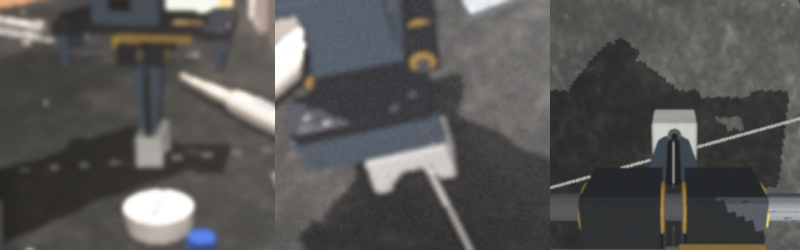

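```bash
python3 - <<'E'
from h import *
s=load('s5'); o,d=ray(s,280,183.5); t=(.3332-16e-3-o[1])/d[1]; print('tip edge nearest cam',o+t*d)
t=(.3332-o[1])/d[1]; print(o+t*d)
w=load('w3'); 
x=np.array([.4417,.3297,.1004]);ax=np.radians(73.07);tx=np.array([np.cos(ax),np.sin(ax),0]);ty=np.array([np.sin(ax),-np.cos(ax),0])
R=Rotation.from_euler('xyz',w['rotation'],degrees=True).as_matrix();f=240/np.tan(np.radians(w['vertical_fov'])/2)
for h in (0,.012,.025,.04):
  for sy in(-1,1):
    p=R.T@(x+tx*.016+ty*sy*.0457+[0,0,h]-w['origin']); print(h,w['cx']+f*p[0]/-p[2],w['cy']-f*p[1]/-p[2])
E
python3 -c "
import cv2
im=cv2.imread('pics/w3.png')[240:320,140:460];cv2.imwrite('pics/t3.png',cv2.resize(im,None,fx=2.4,fy=2.4))"
```

```text
tip edge nearest cam [0.43698708 0.3172     0.03147249]
[0.43839105 0.3332     0.02416745]
0 248.6973854518817 249.52744097887478
0 407.3573845147956 249.438866579978
0.012 244.03556651838286 256.5195557221453
0.012 412.0476737079267 256.426957056583
0.025 238.32283872922847 265.0878954128632
0.025 417.79541166909456 264.9905469024457
0.04 230.68017223286074 276.5508891175641
0.04 425.48512580525494 276.4474988962403
```

View pics/t3.png

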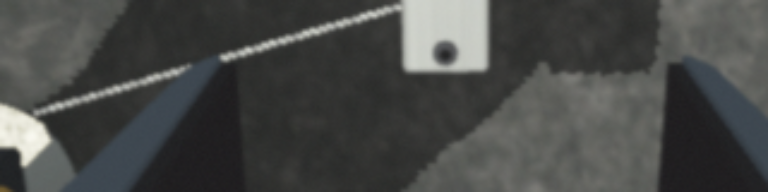

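Call:
move_arm([
  [[0,0,-5],0],
  [[0,0,0],0],
  [[0,0,0],0],
  [[0,0,0],0],
  [[0,0,0],0],
  [[0,0,0],0],
  [[0,0,0],0],
  [[0,0,10],0],
  [[0,0,10],0],
  [[0,0,9],0],
  [[0,0,0],0],
], fingers=0.55)

```text
t: 10.45
eef_pos: [0.4386, 0.3324, -0.018]
ee_rot: [-179.9, 0.1, 73.3]
contact_force: [-0.5, 0.0, 0.1]
finger_gap: 0.0499
grip_force: 0.0
```

Call:
move_arm([
  [[0,0,0],0],
  [[0,0,0],0],
  [[0,0,0],0],
  [[0,0,0],0],
  [[0,0,0],0],
  [[0,0,0],0],
], fingers=0)

```text
t: 11.05
eef_pos: [0.4398, 0.3332, -0.016]
ee_rot: [180.0, -0.0, 73.3]
contact_force: [-0.0, -0.6, 4.2]
finger_gap: 0.0274
grip_force: 30.0
```

Call:
move_arm([
  [[0,0,-20],0],
  [[0,0,-35],0],
  [[0,0,-35],-0.133],
  [[0,0,0],-0.132],
  [[-35.5,30,0],0],
  [[-35.5,30,0],0],
  [[-35.5,30,0],0],
  [[-35.5,30,0],0],
  [[-35.5,30,0],0],
  [[-36,30,0],0],
  [[0,0,0],0],
  [[0,0,0],0],
])

```text
t: 12.25
eef_pos: [0.6138, 0.114, 0.0734]
ee_rot: [-180.0, 0.0, 88.3]
contact_force: [-0.4, 1.2, -2.9]
finger_gap: 0.0277
grip_force: 30.0
```

```bash
python3 - <<'E'
from h import *
s=snap('wrist','w6'); t=monitor.state(); print(t['t'],t['eef_pos'],t['ee_rot'],t['finger_gap'],t['contact_force'])
im=s['color'][130:330,220:440][...,::-1]; cv2.imwrite('pics/c6.png',cv2.resize(im,None,fx=3,fy=3))
E
```

```text
12.3 [0.61314436 0.11474599 0.0733395 ] [-1.79945161e+02  3.09454309e-03  8.84142959e+01] 0.027780733600141334 [-0.29111944  0.85932972 -0.25704483]
```

View pics/c6.png

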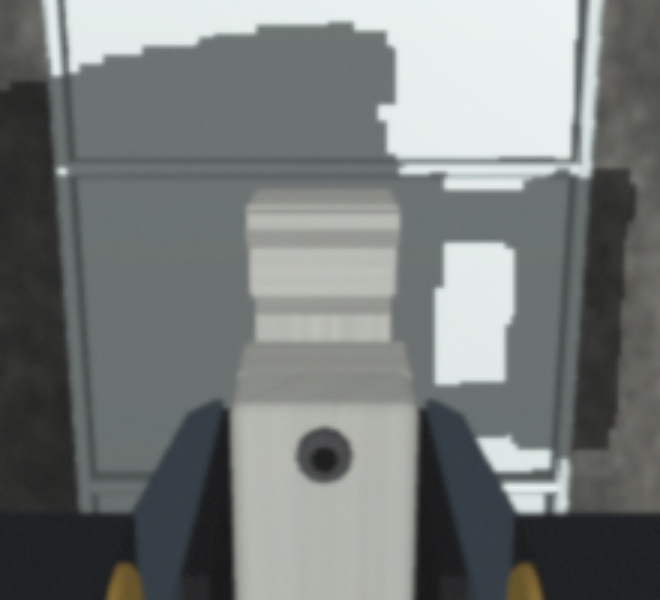

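```bash
python3 - <<'E'
from h import *
s=load('w6')
for n,u,v,z in [('capL',296.7,264.3,.1214),('capR',359,264.3,.1214),('screw',220+324/3,130+453/3,.124),('facL',303,219,.027),('facR',352.5,219,.027),('boreU',328,229,.027),('shL',302.7,205,.036),('shR',353,205,.036)]:
    print(n,np.round(onz(s,u,v,z),4))
E
```

```text
capL [0.6006 0.1396 0.1214]
capR [0.6281 0.1388 0.1214]
screw [0.6142 0.1324 0.124 ]
facL [0.597  0.1374 0.027 ]
facR [0.6314 0.1364 0.027 ]
boreU [0.6141 0.1297 0.027 ]
shL [0.598  0.1491 0.036 ]
shR [0.6312 0.1481 0.036 ]
```

Call:
move_arm([
  [[0.9,0,15],0],
  [[0,0,15],0],
  [[0,0,8],0],
  [[0,0,6],0],
  [[0,0,6],0],
  [[0,0,5],0],
  [[0,0,4],0],
  [[0,0,2],0],
  [[0,0,1],0],
  [[0,0,0],0],
])

```text
t: 13.3
eef_pos: [0.6139, 0.1157, 0.0118]
ee_rot: [180.0, -0.0, 88.5]
contact_force: [-0.0, -0.1, -0.7]
finger_gap: 0.0277
grip_force: 30.0
```

Call:
move_arm([
  [[0,0,0.7],0],
  [[0,0,0.7],0],
  [[0,0,0],0],
])

```text
t: 13.6
eef_pos: [0.614, 0.1157, 0.011]
ee_rot: [180.0, -0.0, 88.5]
contact_force: [-3.5, -1.1, 8.4]
finger_gap: 0.0277
grip_force: 30.0
```

Call:
move_arm([
  [[0,0,0],0],
  [[0,0,0],0],
  [[0,0,0],0],
  [[0,0,0],0],
  [[0,0,-25],0],
  [[0,0,-35],0],
  [[0,0,-35],0],
], fingers=0.5)

```text
t: 14.3
eef_pos: [0.6133, 0.1157, 0.106]
ee_rot: [-179.9, 0.0, 88.5]
contact_force: [0.5, -0.1, -0.3]
finger_gap: 0.0456
grip_force: 0.0
```

Call:
move_arm([
  [[-43.5,-16.5,0],0],
  [[-43.5,-16.5,0],0],
  [[-43.5,-16.5,0],0],
  [[-43.5,-16.5,0],0],
  [[-43.5,-16.5,0],0],
  [[-43.5,-16.5,0],0],
  [[-43.5,-16.5,0],0],
  [[-43.5,-16.5,0],0],
  [[-44,-17,0],0],
  [[-44,-17,0],0],
  [[0,0,0],-0.149],
  [[0,0,0],-0.149],
])

```text
t: 15.5
eef_pos: [0.4354, -0.317, 0.1053]
ee_rot: [180.0, 0.0, 105.7]
contact_force: [-0.2, 0.2, 0.3]
finger_gap: 0.0455
grip_force: 0.0
```

Call:
move_arm([
  [[0,0,0],0],
  [[0,0,0],0],
])

```text
t: 15.7
eef_pos: [0.4361, -0.3155, 0.1053]
ee_rot: [180.0, 0.0, 105.3]
contact_force: [0.7, -0.4, -1.0]
finger_gap: 0.0455
grip_force: 0.0
```

```bash
python3 - <<'E'
from h import *
s=snap('wrist','w7'); t=monitor.state(); print(t['t'],t['eef_pos'],t['ee_rot'],t['finger_gap'],t['contact_force'])
a=s['color'][150:320,200:460]; snap('scene','c7'); b=load('c7')['color'][200:280,190:290]
a=cv2.resize(a,None,fx=2,fy=2); b=cv2.resize(b,(340*100//80,340)) if 0 else cv2.resize(b,(280,340))
cv2.imwrite('pics/c7m.png',np.hstack([a,b])[...,::-1])
E
```

```text
15.75 [ 0.43621945 -0.31542952  0.10532743] [ 1.79996976e+02 -6.52538944e-04  1.05305437e+02] 0.045886319872042926 [0.53655924 0.19167191 0.34089325]
```

View pics/c7m.png

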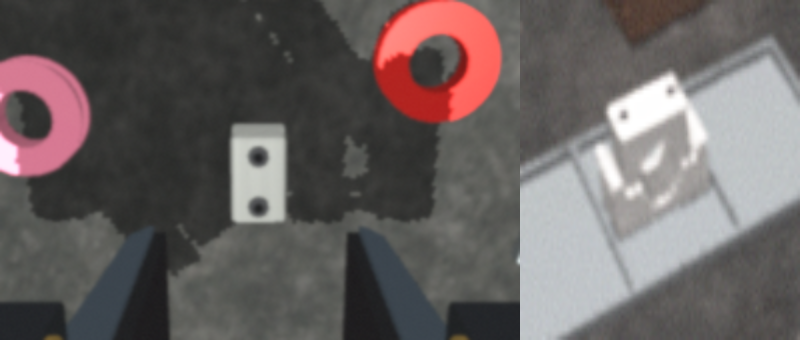

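```bash
python3 - <<'E'
from h import *
a=load('w7');b=load('w1')
p=[spot(a,329,228,6),spot(a,329,253,6)];q=[spot(b,290,262,4),spot(b,295,277,4)];print(p,q)
for i in(0,1): print(two(a,p[i],b,q[i]))
P=[onz(a,*x,.0286) for x in p]; m=np.mean(P,0);print('mid',m,np.linalg.norm(P[0]-P[1]),'yaw',np.degrees(np.arctan2(*(P[0]-P[1])[1::-1])))
t=monitor.state();R=Rotation.from_euler('xyz',t['ee_rot'],degrees=True);print('tool shift mm',R.inv().apply(m-t['eef_pos'])*1e3)
E
```

```text
[array([328.75406219, 228.03049147]), array([328.80778128, 253.16382755])] [array([289.44010417, 261.68098958]), array([295.18585675, 277.61922031])]
(array([ 0.43364658, -0.306783  ,  0.02273317]), np.float64(0.004549884764408289))
(array([ 0.44054382, -0.32925083,  0.02469834]), np.float64(0.001005175062883632))
mid [ 0.43718176 -0.31738299  0.0286    ] 0.020925960832115988 yaw 105.3942937065773
tool shift mm [-2.16348236  0.38096039 76.75975473]
```

Call:
move_arm([
  [[-2,0.4,35],0],
  [[0,0,35],0],
  [[0,0,25],0],
  [[0,0,18],0],
  [[0,0,10],0],
  [[0,0,0],0],
  [[0,0,0],0],
])

```text
t: 16.5
eef_pos: [0.4374, -0.3176, -0.0171]
ee_rot: [180.0, 0.0, 105.5]
contact_force: [0.1, -0.7, 0.1]
finger_gap: 0.0459
grip_force: 0.0
```

Call:
move_arm([
  [[0,0,0],0],
  [[0,0,0],0],
  [[0,0,0],0],
  [[0,0,0],0],
  [[0,0,0],0],
  [[0,0,0],0],
], fingers=0)

```text
t: 17.1
eef_pos: [0.4373, -0.3177, -0.0172]
ee_rot: [180.0, 0.0, 105.5]
contact_force: [-2.0, 1.1, 7.9]
finger_gap: 0.0218
grip_force: 30.0
```

Call:
move_arm([
  [[0,0,-20],0],
  [[0,0,-35],0],
  [[0,0,-35],0.146],
  [[0,0,0],0.146],
  [[24.5,37.5,0],0],
  [[24.5,37.5,0],0],
  [[24.5,37.5,0],0],
  [[24.5,37.5,0],0],
  [[24.5,37,0],0],
  [[0,0,0],0],
  [[0,0,0],0],
  [[0,0,0],0],
])

```text
t: 18.3
eef_pos: [0.6255, -0.1992, 0.0721]
ee_rot: [-179.9, -0.0, 88.8]
contact_force: [0.1, -0.5, -0.6]
finger_gap: 0.0215
grip_force: 30.0
```

```bash
python3 - <<'E'
from h import *
s=snap('wrist','w8'); t=monitor.state(); print(t['t'],t['eef_pos'],t['ee_rot'],t['finger_gap'],t['contact_force'])
im=s['color'][130:330,220:440][...,::-1]; cv2.imwrite('pics/c8.png',cv2.resize(im,None,fx=3,fy=3))
E
```

```text
18.35 [ 0.62543847 -0.19944471  0.07218982] [-1.79958655e+02 -1.06773047e-02  8.87461156e+01] 0.021924061849491177 [ 0.24961069 -0.14020712 -0.69299231]
```

View pics/c8.png

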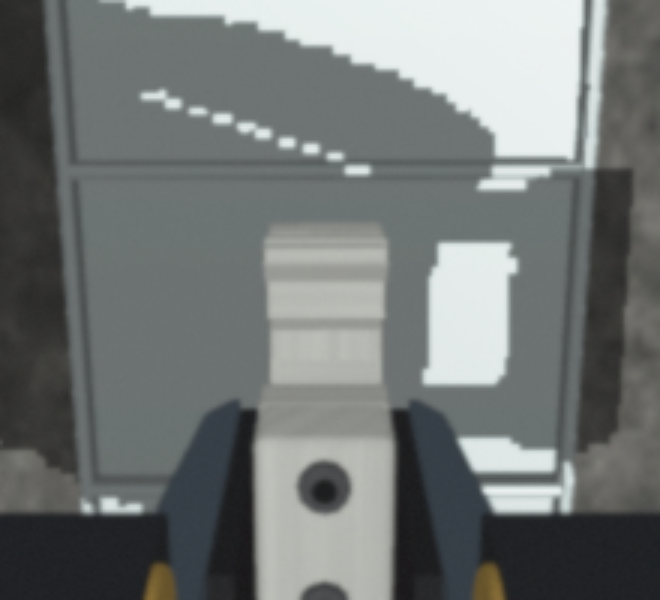

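```bash
python3 - <<'E'
from h import *
for s,L in ((load('w8'),[('capL',304.7,275.7,.1154),('capR',352.3,275.7,.1154),('screw',328,292.3,.118),('facL',309.6,229,.023),('facR',348,229,.023),('boreU',328,237.8,.023),('shoulder top outer',328,210.3,.032),('wallN',328,186.8,.01),('wallS',372,289.8,.01)]),
 (load('w6'),[('L: shoulder outer',328,199.3,.036),('L boreU',328,229,.027),('wallN',328,186.3,.01),('wallS',390,291.5,.01)])):
  for n,u,v,z in L: print(n,np.round(onz(s,u,v,z),4))
E
```

```text
capL [ 0.6151 -0.1811  0.1154]
capR [ 0.637  -0.1815  0.1154]
screw [ 0.6257 -0.1884  0.118 ]
facL [ 0.6127 -0.1839  0.023 ]
facR [ 0.6399 -0.1845  0.023 ]
boreU [ 0.6256 -0.1907  0.023 ]
shoulder top outer [ 0.6261 -0.1687  0.032 ]
wallN [ 0.6263 -0.1562  0.01  ]
wallS [ 0.6591 -0.2379  0.01  ]
L: shoulder outer [0.6148 0.1524 0.036 ]
L boreU [0.6141 0.1297 0.027 ]
wallN [0.6149 0.1571 0.01  ]
wallS [0.6615 0.0725 0.01  ]
```

Call:
move_arm([
  [[1.3,0.2,15],0],
  [[0,0,15],0],
  [[0,0,9],0],
  [[0,0,7],0],
  [[0,0,6],0],
  [[0,0,5],0],
  [[0,0,4],0],
  [[0,0,3],0],
  [[0,0,1.5],0],
  [[0,0,0],0],
])

```text
t: 19.35
eef_pos: [0.6268, -0.1976, 0.0068]
ee_rot: [180.0, -0.0, 88.8]
contact_force: [0.2, -0.3, -1.5]
finger_gap: 0.0215
grip_force: 30.0
```

Call:
move_arm([
  [[0,0,0.6],0],
  [[0,0,0.6],0],
  [[0,0,0],0],
])

```text
t: 19.65
eef_pos: [0.6269, -0.1977, 0.0058]
ee_rot: [180.0, 0.0, 88.8]
contact_force: [-0.1, -0.1, 0.5]
finger_gap: 0.0217
grip_force: 30.0
```

Call:
move_arm([
  [[0,0,0.6],0],
  [[0,0,0.6],0],
  [[0,0,0],0],
])

```text
t: 19.95
eef_pos: [0.6269, -0.1977, 0.0057]
ee_rot: [-180.0, -0.0, 88.8]
contact_force: [-8.0, 3.3, 19.3]
finger_gap: 0.0221
grip_force: 30.0
```

```bash
python3 - <<'E'
from h import *
blue=lambda h:(h[...,0]>100)&(h[...,0]<125)&(h[...,1]>120)&(h[...,2]>80)
v={}
for n,b in (('w4',(80,360,150,398)),('w2',(280,295,320,325)),('w1',(265,0,310,35)),('side0',(285,215,315,240)),('scene0',(310,230,340,255))):
    s=load(n);c=blob(s,b,mask=blue);v[n]=(s,cv2.minEnclosingCircle(c));print(n,v[n][1],cv2.boundingRect(c))
for a,b in(('w1','w4'),('w1','w2'),('side0','scene0'),('w1','side0'),('w2','scene0')): print(a,b,two(v[a][0],v[a][1][0],v[b][0],v[b][1][0]))
red=lambda h:(h[...,1]<60)&(h[...,2]>80)
E
```

```text
w4 ((116.90908813476562, 388.7954406738281), 19.699081420898438) (98, 372, 38, 26)
w2 ((296.0, 313.875), 10.320740699768066) (287, 304, 18, 21)
w1 ((287.0, 17.0), 12.649210929870605) (277, 5, 21, 25)
side0 ((300.2397155761719, 225.8972625732422), 5.572751045227051) (295, 222, 11, 10)
scene0 ((326.0, 241.3125), 6.430314540863037) (320, 236, 13, 12)
w1 w4 (array([0.44509094, 0.00440922, 0.07922609]), np.float64(4.046002672496309e-05))
w1 w2 (array([0.44542935, 0.00317532, 0.08380237]), np.float64(0.00027348148746648884))
side0 scene0 (array([0.44534913, 0.00241377, 0.08047211]), np.float64(0.0002554060679333643))
w1 side0 (array([0.44531343, 0.00431784, 0.07933354]), np.float64(0.00039673902845231164))
w2 scene0 (array([0.44509419, 0.00223168, 0.0810883 ]), np.float64(0.0009562188522493594))
```

Call:
move_arm([
  [[0,0,0],0],
  [[0,0,0],0],
  [[0,0,0],0],
  [[0,0,0],0],
  [[0,0,-25],0],
  [[0,0,-50],0],
  [[0,0,-50],0],
], fingers=0.45)

```text
t: 20.65
eef_pos: [0.626, -0.1974, 0.13]
ee_rot: [-179.9, -0.0, 88.8]
contact_force: [0.3, -0.4, 0.5]
finger_gap: 0.0412
grip_force: 0.0
```

Call:
move_arm([
  [[33,-31,0],0],
  [[33,-31,0],0],
  [[33,-31,0],0],
  [[33,-31,0],0],
  [[33,-31,0],0],
  [[32,-31,0],0],
  [[0,0,0],0],
  [[0,0,0],0],
  [[0,0,0],0],
], fingers=1)

```text
t: 21.55
eef_pos: [0.4459, 0.0028, 0.1297]
ee_rot: [179.9, 0.0, 88.8]
contact_force: [0.2, 0.4, 0.0]
finger_gap: 0.091
grip_force: 0.0
```

```bash
python3 - <<'E'
from h import *
s=snap('wrist','w9'); t=monitor.state(); print(t['t'],t['eef_pos'],t['ee_rot'],t['finger_gap'],t['contact_force'],t['qpos'])
snap('side','s9'); a=load('s9')['color'][250:370,340:490];cv2.imwrite('pics/c9.png',np.hstack([cv2.resize(s['color'],(480,360)),cv2.resize(a,(320,360))])[...,::-1])
E
```

```text
21.6 [0.44592706 0.00266044 0.12964638] [1.79961901e+02 3.78800558e-03 8.87592618e+01] 0.09113121984927501 [ 0.65138715 -0.29070655  0.1369783 ] [-2.65134944e+00  3.57769207e+00  1.29767307e+02 -3.92000198e-03
  4.66168206e+01 -1.40792089e+00]
```

View pics/c9.png

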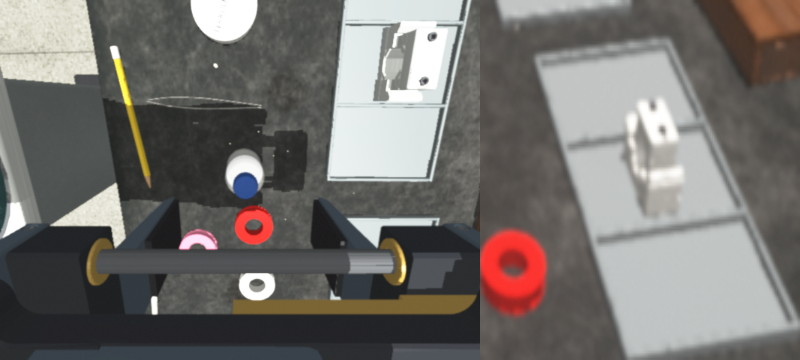

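Call:
move_arm([
  [[0,0,30],0],
  [[0,0,35],0],
  [[0,0,25],0],
  [[0,0,15],0],
  [[0,0,10],0],
  [[0,0,0],0],
])

```text
t: 22.25
eef_pos: [0.4446, 0.0029, 0.0135]
ee_rot: [-179.9, -0.0, 88.8]
contact_force: [0.2, -0.3, -0.0]
finger_gap: 0.0912
grip_force: 0.0
```

Call:
move_arm([
  [[0,0,0],0],
  [[0,0,0],0],
  [[0,0,0],0],
  [[0,0,0],0],
  [[0,0,0],0],
  [[0,0,0],0],
  [[0,0,0],0],
  [[0,0,0],0],
  [[0,0,0],0],
], fingers=0)

```text
t: 23.15
eef_pos: [0.445, 0.0032, 0.0145]
ee_rot: [180.0, -0.0, 88.8]
contact_force: [-0.1, 0.3, 1.3]
finger_gap: 0.0407
grip_force: 30.0
```

Call:
move_arm([
  [[0,0,-15],0],
  [[0,0,-25],0],
  [[5,28,0],0],
  [[5,28,0],0],
  [[5,28,0],0],
  [[5,28,0],0],
  [[5,27,0],0],
  [[4.5,27,0],0],
  [[0,0,12],0],
  [[0,0,12],0],
  [[0,0,8],0],
  [[0,0,3.5],0],
])

```text
t: 24.35
eef_pos: [0.6098, 0.0291, 0.0175]
ee_rot: [-179.9, 0.0, 88.8]
contact_force: [-3.8, -0.7, 12.5]
finger_gap: 0.0403
grip_force: 30.1
```

Call:
move_arm([
  [[0,0,0],0],
  [[0,0,1],0],
  [[0,0,0.7],0],
  [[0,0,0],0],
])

```text
t: 24.75
eef_pos: [0.6115, 0.0292, 0.0175]
ee_rot: [180.0, -0.0, 88.8]
contact_force: [-0.1, -0.3, 1.4]
finger_gap: 0.0407
grip_force: 30.0
```

Call:
move_arm([
  [[0,0,0],0],
  [[0,0,0],0],
  [[0,0,0],0],
  [[0,0,0],0],
  [[0,0,0],0],
  [[0,0,0],0],
  [[0,0,-10],0],
  [[0,0,-30],0],
  [[0,0,-40],0],
  [[0,0,-30],0],
], fingers=1)

```text
t: 25.75
eef_pos: [0.612, 0.0293, 0.13]
ee_rot: [179.9, -0.0, 88.8]
contact_force: [-0.1, -0.2, 0.1]
finger_gap: 0.091
grip_force: 0.0
```

```bash
python3 - <<'E'
from h import *
s=snap('wrist','w10')
def circ(n,b,lo,sat=60):
    s=load(n);c=blob(s,b,lo,sat=sat);(u,v),_,a=cv2.fitEllipse(c);print(n,(u,v),cv2.boundingRect(c));return s,(u,v)
L=[circ('w2',(255,150,315,215),110),circ('side0',(262,200,305,221),165),circ('scene0',(230,285,278,312),165),circ('w9',(250,0,350,60),150)]
for s,p in L: print(onz(s,*p,.025))
print(two(*L[0],*L[1]),two(*L[0],*L[2]),two(*L[1],*L[2]))
L=[circ('w1',(283,140,328,188),90),circ('side0',(304,290,340,322),165),circ('w9',(310,355,375,400),165)]
for s,p in L: print(onz(s,*p,.014))
print(two(*L[0],*L[1]),two(*L[0],*L[2]))
t=monitor.state();print(t['t'],t['eef_pos'],t['ee_rot'])
E
```

```text
w2 (284.6689147949219, 184.11172485351562) (262, 162, 46, 46)
side0 (283.154052734375, 213.06996154785156) (269, 205, 29, 16)
scene0 (252.50341796875, 302.12994384765625) (234, 291, 37, 21)
w9 (298.8075866699219, 23.252973556518555) (254, 0, 90, 56)
[0.42800707 0.17413511 0.025     ]
[0.42753035 0.16538767 0.025     ]
[0.43057258 0.16973298 0.025     ]
[0.42774771 0.16136796 0.025     ]
(array([0.42788366, 0.17347862, 0.02072692]), np.float64(0.0007808469882198673)) (array([0.42797802, 0.17268248, 0.02800718]), np.float64(0.0037885661661745166)) (array([0.42915555, 0.16935188, 0.02411613]), np.float64(0.0034068310472286038))
w1 (304.59918212890625, 163.86117553710938) (287, 146, 36, 37)
side0 (321.4560241699219, 306.4168395996094) (304, 294, 36, 28)
w9 (342.19580078125, 380.83319091796875) (319, 364, 48, 36)
[ 0.45748881 -0.16079804  0.014     ]
[ 0.45586935 -0.16966334  0.014     ]
[ 0.45701516 -0.16273581  0.014     ]
(array([ 0.45723009, -0.16143891,  0.00706759]), np.float64(0.0003705921279615903)) (array([ 0.45729239, -0.16062514,  0.01657484]), np.float64(0.0007245126844314688))
25.8 [0.61442189 0.02932178 0.13452697] [ 1.79608808e+02 -1.25334473e-02  8.87997205e+01]
```

Call:
move_arm([
  [[28,-37.4,0],0],
  [[28,-37.4,0],0],
  [[28,-37.4,0],0],
  [[28,-37.4,0],0],
  [[28,-37.4,0],0],
  [[0,0,40],0],
  [[0,0,40],0],
  [[0,0,30],0],
  [[0,0,25],0],
  [[0,0,14],0],
  [[0,0,0],0],
  [[0,0,0],0],
])

```text
t: 27.0
eef_pos: [0.4277, 0.1732, -0.0212]
ee_rot: [-180.0, -0.0, 88.8]
contact_force: [0.2, -0.6, 0.1]
finger_gap: 0.0913
grip_force: 0.0
```

Call:
move_arm([
  [[0,0,0],0],
  [[0,0,0],0],
  [[0,0,0],0],
  [[0,0,0],0],
  [[0,0,0],0],
  [[0,0,0],0],
  [[0,0,0],0],
], fingers=0)

```text
t: 27.7
eef_pos: [0.4278, 0.1732, -0.0214]
ee_rot: [180.0, -0.0, 88.8]
contact_force: [-1.4, -0.9, 8.8]
finger_gap: 0.0624
grip_force: 30.0
```

Call:
move_arm([
  [[0,0,-20],0],
  [[0,0,-40],0],
  [[6.4,37.6,0],0],
  [[6.4,37.6,0],0],
  [[6.4,37.6,0],0],
  [[6.4,37.6,0],0],
  [[6.4,37.6,0],0],
  [[0,0,20],0],
  [[0,0,17],0],
  [[0,0,12],0],
  [[0,0,6],0],
  [[0,0,0],0],
])

```text
t: 28.9
eef_pos: [0.615, 0.201, -0.0176]
ee_rot: [-179.9, 0.0, 88.8]
contact_force: [0.5, 0.4, -1.1]
finger_gap: 0.062
grip_force: 30.0
```

Call:
move_arm([
  [[0,0,1.2],0],
  [[0,0,0.8],0],
  [[0,0,0],0],
])

```text
t: 29.2
eef_pos: [0.6163, 0.2013, -0.0184]
ee_rot: [180.0, -0.0, 88.8]
contact_force: [0.2, -0.3, -0.1]
finger_gap: 0.0624
grip_force: 30.0
```

Call:
move_arm([
  [[0,0,0],0],
  [[0,0,0],0],
  [[0,0,0],0],
  [[0,0,-20],0],
  [[0,0,-40],0],
  [[0,0,-40],0],
  [[0,0,-38],0],
], fingers=0.8)

```text
t: 29.9
eef_pos: [0.616, 0.2011, 0.1209]
ee_rot: [180.0, -0.0, 88.8]
contact_force: [0.9, 0.0, 0.0]
finger_gap: 0.0728
grip_force: 0.0
```

```bash
python3 - <<'E'
from h import *
s=load('w1')
for p in((248,123),(301,98),(331,227),(230,267)): print(onz(s,*p,.014))
E
```

```text
[ 0.38104636 -0.10586533  0.014     ]
[ 0.45425677 -0.07389897  0.014     ]
[ 0.49503955 -0.25302734  0.014     ]
[ 0.33989723 -0.31666684  0.014     ]
```

Call:
move_arm([
  [[-40.6,-16.8,0],0],
  [[-40.6,-16.8,0],0],
  [[-40.6,-16.8,0],0],
  [[-40.6,-16.8,0],0],
  [[-40.6,-16.8,0],0],
  [[-40.6,-16.8,0],0],
  [[-40.6,-16.8,0],0],
  [[-40.6,-16.8,0],0],
  [[-40.6,-16.8,0],0],
  [[0,0,0],0],
  [[0,0,0],0],
], fingers=0.7)

```text
t: 31.0
eef_pos: [0.4571, -0.1616, 0.1194]
ee_rot: [180.0, 0.0, 88.7]
contact_force: [-0.2, 0.1, 0.2]
finger_gap: 0.0639
grip_force: 0.0
```

```bash
python3 - <<'E'
from h import *
s=snap('wrist','w11'); t=monitor.state(); print(t['t'],t['eef_pos'],t['ee_rot'],t['finger_gap'])
g=cv2.cvtColor(s['color'],cv2.COLOR_RGB2HSV); box=(265,190,395,300); c=blob(s,box,150,sat=40); print(cv2.boundingRect(c),cv2.minEnclosingCircle(c)); p=cv2.fitEllipse(c)[0]; m=onz(s,*p,.014)
R=Rotation.from_euler('xyz',t['ee_rot'],degrees=True);print(m,'tool',R.inv().apply(m-t['eef_pos'])*1e3)
E
```

```text
31.05 [ 0.4574035  -0.16089641  0.11933243] [ 1.79986965e+02 -2.13578533e-03  8.87511807e+01] 0.0635701316650037
(301, 199, 55, 56) ((328.89923095703125, 227.10646057128906), 28.33143424987793)
[ 0.4573269  -0.16019651  0.014     ] tool [  0.69414257  -0.11580226 105.33243078]
```

Call:
move_arm([
  [[0.7,0,40],0],
  [[0,0,45],0],
  [[0,0,30],0],
  [[0,0,16],0],
  [[0,0,8],0],
  [[0,0,2.5],0],
  [[0,0,0],0],
])

```text
t: 31.75
eef_pos: [0.4578, -0.1599, -0.0219]
ee_rot: [180.0, 0.0, 88.8]
contact_force: [-0.1, -0.0, -0.8]
finger_gap: 0.0639
grip_force: 0.0
```

Call:
move_arm([
  [[0,0,0],0],
  [[0,0,0],0],
  [[0,0,0],0],
  [[0,0,0],0],
  [[0,0,0],0],
  [[0,0,0],0],
], fingers=0)

```text
t: 32.35
eef_pos: [0.4579, -0.1604, -0.0216]
ee_rot: [179.9, 0.0, 88.8]
contact_force: [-0.4, 1.4, 8.9]
finger_gap: 0.0466
grip_force: 30.0
```

Call:
move_arm([
  [[0,0,-20],0],
  [[0,0,-40],0],
  [[13,42.4,0],0],
  [[13,42.4,0],0],
  [[13,42.4,0],0],
  [[13,42.4,0],0],
  [[0,0,0],0],
  [[0,0,22],0],
  [[0,0,18],0],
  [[0,0,10],0],
  [[0,0,6.5],0],
  [[0,0,0],0],
])

```text
t: 33.55
eef_pos: [0.6274, -0.112, -0.0192]
ee_rot: [-179.9, -0.0, 88.8]
contact_force: [0.7, -0.2, -0.6]
finger_gap: 0.0463
grip_force: 30.0
```

Call:
move_arm([
  [[0,0,0],0],
  [[0,0,0],0],
  [[0,0,0],0],
  [[0,0,0],0],
  [[0,0,-20],0],
  [[0,0,-40],0],
  [[0,0,-50],0],
  [[0,0,-50],0],
  [[0,0,-50],0],
  [[0,0,-40],0],
], fingers=0.75)

```text
t: 34.55
eef_pos: [0.6283, -0.1119, 0.2346]
ee_rot: [179.9, 0.0, 88.8]
contact_force: [0.3, -0.4, -0.3]
finger_gap: 0.0687
grip_force: 0.0
```

Call:
move_arm([
  [[10,-40,0],0],
  [[10,-40,0],0],
  [[0,0,0],0],
  [[0,0,0],0],
  [[0,0,0],0],
])

```text
t: 35.05
eef_pos: [0.5493, -0.0904, 0.2316]
ee_rot: [180.0, 0.0, 88.8]
contact_force: [0.2, 0.3, -0.5]
finger_gap: 0.0685
grip_force: 0.0
```

```bash
python3 - <<'E'
from h import *
s=snap('wrist','w12'); t=monitor.state(); print(t['t'],t['eef_pos'],t['contact_force'],t['finger_gap'])
b=snap('side','s12');a=snap('scene','c12')
x=cv2.resize(s['color'][0:330,330:520],(346,600)); y=cv2.resize(b['color'][180:370,310:500],(300,300));z=cv2.resize(a['color'][165:285,160:370][:,:150],(300,300))
cv2.imwrite('pics/f.png',np.hstack([x,np.vstack([y,z])])[...,::-1])
E
```

```text
35.1 [ 0.54931635 -0.09041694  0.23137857] [-0.34549329 -0.35492595 -0.29558365] 0.06813783685260233
```

View pics/f.png

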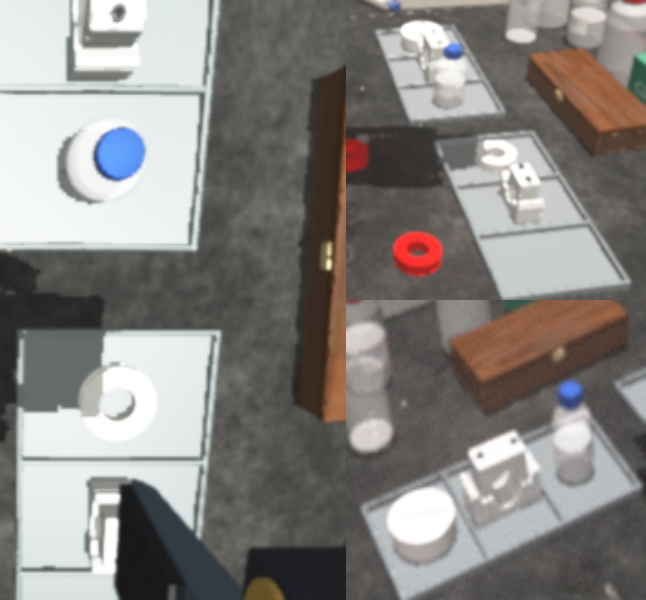

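```bash
python3 - <<'E'
from h import *
a=load('w9');p=[spot(a,576,48,6),spot(a,565,107,6)];P=[onz(a,*q,.0616) for q in p];m=np.mean(P,0)
print(p,m,np.linalg.norm(P[0]-P[1]),np.degrees(np.arctan2(*(P[0]-P[1])[1::-1]))-90)
b=load('s12')
for q in((310+512*0,0),):pass
pb=[spot(b,int(310+(515-346)*190/300),int(180+169*190/300),4),spot(b,int(310+(521-346)*190/300),int(180+183*190/300),4)]
Q=[onz(b,*q,.0516) for q in pb];print(pb,np.mean(Q,0),np.linalg.norm(Q[0]-Q[1]),np.degrees(np.arctan2(*(Q[0]-Q[1])[1::-1]))-90)
E
```

```text
[array([576.52201862,  48.59671937]), array([565.12345589, 107.79355595])] [0.61316722 0.11461576 0.0616    ] 0.036994765929127475 -2.0601508091112635
[array([417.49457177, 286.92641737]), array([417.89823982, 296.48459846])] [ 0.61446387 -0.20511747  0.0516    ] 0.02637370045620115 -19.218265274754714
```

Call:
move_arm([
  [[-38,20,10],0],
  [[-38,20,10],0],
  [[-38,19,10],0],
  [[-38,19,10],0],
  [[0,0,0],0],
  [[0,0,0],0],
  [[0,0,0],0],
])

```text
t: 35.9
eef_pos: [0.623, -0.2432, 0.1911]
ee_rot: [-180.0, -0.0, 88.8]
contact_force: [0.1, 0.6, 1.1]
finger_gap: 0.0684
grip_force: 0.0
```

```bash
python3 - <<'E'
from h import *
a=snap('wrist','w13');R=Rotation.from_euler('xyz',a['rotation'],degrees=True).as_matrix();f=240/np.tan(np.radians(a['vertical_fov'])/2)
def pj(x): p=R.T@(np.array(x)-a['origin']); return a['cx']+f*p[0]/-p[2],a['cy']-f*p[1]/-p[2]
c=np.array([.6265,-.198,0]);e=[pj(c+[.0105*k*.021,.0105*k,.0490]) for k in(1,-1)];print(e)
p=[spot(a,round(q[0]),round(q[1]),7) for q in e];P=[onz(a,*q,.0516) for q in p];print(p,np.mean(P,0),np.linalg.norm(P[0]-P[1]),np.degrees(np.arctan2(*(P[0]-P[1])[1::-1]))-90)
# x edges of cap top and of clamp facets
g=cv2.cvtColor(a['color'],cv2.COLOR_RGB2GRAY);v=int(np.mean([q[1] for q in p]));u=int(p[0][0])
print(v,u,g[v,u-30:u+30].tolist()); w=int(pj(c+[0,.0285,.032])[1])+2; print(w,g[w,u-30:u+30].tolist())
for z in(.032,):print(onz(a,u,w,z))
E
```

```text
[(np.float64(330.7588945976835), np.float64(160.14590080147184)), (np.float64(330.7174373012175), np.float64(182.9254002172969))]
[array([331.00959544, 159.97328838]), array([330.91710914, 182.83510324])] [ 0.62669664 -0.19760544  0.0516    ] 0.020914104599277488 -1.3216954542095039
171 331 [112, 110, 112, 112, 111, 111, 111, 112, 112, 112, 111, 112, 111, 112, 119, 144, 170, 176, 168, 171, 186, 192, 206, 236, 245, 246, 251, 255, 255, 255, 255, 244, 204, 188, 190, 190, 191, 189, 185, 180, 173, 156, 132, 116, 112, 113, 111, 110, 111, 112, 112, 112, 112, 112, 112, 111, 112, 111, 112, 111]
141 [114, 114, 112, 113, 113, 113, 113, 113, 113, 114, 113, 113, 114, 120, 142, 172, 184, 184, 184, 184, 185, 187, 220, 252, 254, 255, 255, 255, 255, 255, 255, 255, 255, 255, 255, 255, 255, 255, 255, 255, 255, 255, 255, 252, 239, 236, 236, 237, 236, 237, 237, 237, 237, 237, 237, 237, 237, 237, 237, 237]
[ 0.62739565 -0.17086777  0.032     ]
```

```bash
python3 -c "
from h import *
print(manip.hand_in())"
```

```text
the job is handed in; nothing more can be done
None
```

The job is handed in at about 36 s: both caps are seated fully down and square in their own clamps, the bottle (upright) and tin are in the large clamp's tray, and the white reel is in the small clamp's tray, with everything released.

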